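Set the polarizer ring to the green marker and take the reading

TASK

With the fingertips, gently push the lever of the polarizer ring around its arc until the ring's red pointer points at the middle of the green marker dot on the white scale (not the orange one). Only then press the blue push button all the way down to take the reading, let go of it, and leave the ring on the green dot. Pick nothing up, and see that the petri dish, the jar and the pen stay where they are.

Things in the scene. Friction and masses are not known exactly. Their poses are not given: they have to be found in the camera images.
- stand: polarizer stand, fixed: a grey round foot (196 mm across, 18 mm high) with a grey drum (164 mm across) whose flat top with the white scale is at 52 mm height. Origin on the drum's axis at the worktop. Its -x axis points to the middle of the scale; the scale runs 80 degrees to either side of it.
- polarizer (a joint): angle of the rotating ring about the drum's vertical axis, rad. 0: pointer and lever along the stand's -x axis; grows counter-clockwise seen from above; limits -1.25 and 1.25. The ring (92 mm across, dark filter inside, top at 61 mm height) turns against light friction (about 1 N at the lever) without a spring and stays where it is left.
- lever_top (a point): centre of the top of the lever's upright post, at 87 mm height and 115 mm from the drum's axis. A flat steel bar leaves the slot in the drum's side at 32 to 38 mm height in the same direction as the pointer; on its end stands the post: steel 10 mm across from 33 mm height, with a black knob 13 mm across from 61 to 87 mm height. Above 62 mm height a finger can push the post sideways clear of the drum, ring and marker dots.
- pointer_tip (a point): outer end of the red pointer on the ring's rim, 50.5 mm from the drum's axis at 61 mm height, in the same direction as the lever. Its x axis points inward along the pointer to the drum's axis (the pointer points along -x), z is up.
- marker_green: green round marker dot, 12 mm across and 3 mm thick, fixed on the white scale 53 to 76 mm from the drum's axis, to the left or to the right of the pointer. Origin at the centre of its underside, 52 mm height.
- marker_orange: orange round marker dot of the same size on the other side of the scale; not the one wanted.
- shutter_top (a point): centre of the top of the blue push button, 28 mm across, in a fixed grey housing on the worktop; pressed straight down.
- shutter (a joint): travel of the blue button, m: 0 up, 0.006 all the way down; a spring of 4 N at full travel raises it again.
- petri_dish: petri dish, 60 mm across, 13 mm high, loose; origin at the centre of its underside. Leave alone.
- white_jar: white screw-cap jar, 68 mm across, 85 mm high, loose; origin at the centre of its underside. Leave alone.
- pen: red and white marker pen lying along its y axis, 135 mm long, 17 mm thick, loose; origin at the middle of its underside. Leave alone.
Things that resemble listed ones, but are neither listed nor needed, are in the scene too. There is more than one size of the stand; the job needs the larger.

How it is judged:
By the outcome, as a careful person would: the job done as asked, in the order asked, and still so for the second after the job is handed in, with the robot touching nothing.
It also fails if it takes over 48 s, if anything falls off the work surface, if the arm or the gripper's body presses on something with over 40 N, if the wrist force passes 120 N, or if a joint passes its speed limit or range.

ROBOT

A 7-joint arm with a two-finger parallel gripper is mounted at the origin on a cart in front of the work surface, level with it; the furniture and walls round the work are solid. World frame = base frame: x ahead of the robot, y to its left, z up, the work surface at z = 0. Lengths are in m, angles in rad, forces in N, time in s.
With the tool pointing down it reaches from about 0.35 to 0.9 m from the base axis. Payload 8.1 kg.
Tool frame: the origin (TCP) lies between the finger pads; the fingertips stand 25 mm ahead of it and the grasp point (between the pads) lies 6 mm ahead of it; z points along the fingers, y is the direction in which the jaws open and shut (so a half turn about z gives the same grasp; the last joint's range is limited). The gripper opens to 92 mm and grips with 3 to 60 N. Pads are 19 mm wide; open, the fingers measure 130 mm over their backs; the gripper's body (75 mm by 190 mm) begins 47 mm behind the grasp point.
Start: joints at [-1.45, 0.434, 0.025, 1.573, -0.012, 1.134, -0.075], TCP at [0.139, 0.609, 0.252] pointing down, gripper open.
Joint ranges: [-2.62, 2.62], [-0.44, 2.09], [-1.27, 1.32], [0.08, 2.57], [-1.32, 4.46], [0.12, 2], [-2.74, 2.74]. Speed limits (rad/s): [2.22, 2.22, 3.01, 3.01, 3.14, 3.14, 3.14].

INTERFACE

Orientations are given as a rotation vector (axis times angle).
In Python, from cell import * gives the robot as it stands.
- The arm moves only by the shell command python3 -m jog 'ROWS' [FORCE]. ROWS is JSON, one flat list of numbers, 5 for each row, row after row: the finger opening in mm, from 0 to 91.8, then the shift along the tool's x, y, z in units of 40 mm (1.0 is 40 mm), then the turn about the tool's z in units of 6 degrees (1.0 is 6 degrees). A call has 1 to 20 rows; each row shifts and turns the pose as measured when the row begins, along the tool's axes as they then stand; what a row does not reach is not made up. A row lasts 1/12 s, in which the tool goes at most 41.7 mm and 7.16 degrees, less where a joint would pass 70% of its speed; a pose out of reach is approached as far as the arm can. A call is refused whole if a number of a shift passes 1 or a number of a turn 1, either way. A call with a gripper value outside its range is refused whole. The fingers move at their own pace and stop on an object; FORCE is the grip in N (left out, the last holds). Time passes only in rows, so rows that do not move let the fingers close. It gives the time, the measured TCP pose, the force and the opening at its end, in the units of the state.
- observe(): the state, without advancing time (a new reading comes with each control period).
- get_image(name): name is "side" or "top"; returns the picture (420x560x3 uint8, red, green, blue); there is no depth.
- camera_params(name): a dict with "intrinsics" (3x3 intrinsics, pixels), "dist_coeffs" ([k1, k2, p1, p2, k3] as OpenCV has them; the pictures are not rectified), "xyz" and "orientation" of the camera in the world. Camera axes: x right, y down, z forward; pixel columns grow to the right and rows downward; lengths in m; the calibration is good to about 2 mm. A picture is of the moment at which its call begins. camera_params takes no time and is no camera call.
- sign_off(): hands the job in, once; it reports no verdict.
The state is a dict: "clock": time; "joints": joint angles; "dq": joint speeds; "joint_efforts": joint torques, N m; "position": TCP position; "ee_rot": TCP orientation; "force": force on the tool from outside, world axes, zero at the start; "ft_torque": the same for the moment, N m; "width": opening from 0.0 (shut) to 1.0 (fully open).
Only numpy, scipy, OpenCV 4.12 (cv2) and the standard library are available. Lean on these libraries where they do the work, as an engineer would, in place of code of your own. Each camera call takes 0.05 s, during which the arm holds its last target. There are 200 camera calls.

## Working session

There is one attempt and no reset: what is moved stays moved. The work goes in short steps, Python scripts to look and compute and a shell command to move; the robot and the scene stay as the last step left them, time stands still between calls to the robot, and variables do not carry over. Pictures are saved under pics/ and viewed, about 8 in all and at most 12, crops included, and the job is handed in when it is done.

```bash
mkdir -p pics
python3 - <<'E'
from cell import *
import cv2,numpy as np
for n in("top","side"):
    cv2.imwrite(f"pics/{n}0.png",get_image(n)[:,:,::-1]); p=camera_params(n)
    print(n,{k:np.round(np.array(v),4).tolist() for k,v in p.items()})
s=observe();print(s)
E
```

```text
top {'intrinsics': [[513.5808, 0.0, 281.8076], [0.0, 513.5808, 209.8557], [0.0, 0.0, 1.0]], 'dist_coeffs': [0.0096, 0.0, 0.0, 0.0, 0.0], 'xyz': [0.4806, 0.0442, 1.3786], 'orientation': [-2.1916, 2.2081, -0.1027]}
side {'intrinsics': [[476.3233, 0.0, 277.438], [0.0, 476.3233, 209.3296], [0.0, 0.0, 1.0]], 'dist_coeffs': [-0.1398, 0.0, 0.0, 0.0, 0.0], 'xyz': [0.6018, 0.9518, 0.8686], 'orientation': [-0.0407, -2.8465, 1.3127]}
{'clock': 0.1, 'joints': array([-1.44960365,  0.43513135,  0.02498205,  1.57399599, -0.01164683,
        1.13400287, -0.07510105]), 'dq': array([-0.00097414, -0.00218038,  0.000753  , -0.00268936, -0.00024697,
       -0.00085444,  0.00108857]), 'joint_efforts': array([ 3.46358400e-03, -6.69122529e+01,  9.87932794e-01, -3.15140355e+01,
       -6.05614088e-02,  3.73889180e-02,  1.11118873e-04]), 'position': array([0.13865117, 0.6089949 , 0.25104107]), 'ee_rot': array([-3.50944682e-01, -3.12186013e+00,  2.18452510e-03]), 'force': array([-0.13688228, -0.11327071, -0.69755138]), 'ft_torque': array([ 0.00732561, -0.027451  , -0.03242712]), 'width': 1.0026173636955493}
```

View pics/top0.png

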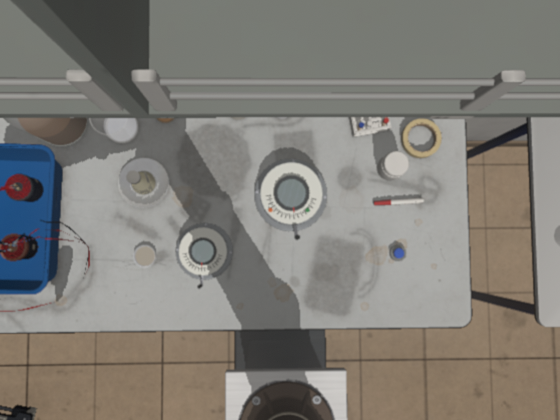

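View pics/side0.png

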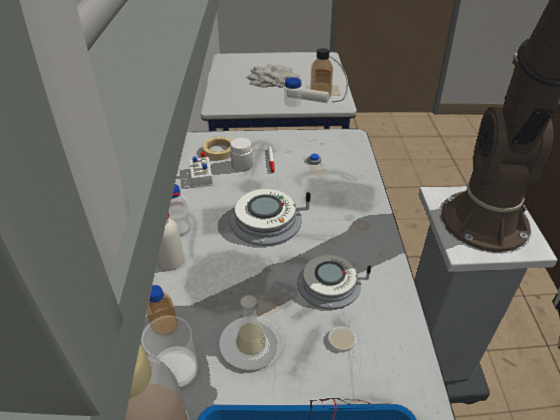

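The top view shows two stands, a larger one at (291,195) with a foot about 73 px across (about 196 mm, as described) and a smaller one at (203,252). The blue button is at (399,253); the blue and red caps in the rack at (370,124) only look like it. The petri dish is at (145,255), the jar at (396,165) and the pen at (398,201). I choose the larger stand at (291,195), and will check it in a crop.

```bash
cat > h.py <<'E'
from cell import *
import cv2,numpy as np
from scipy.spatial.transform import Rotation as R
def cam(n):
    p=camera_params(n);return np.array(p["intrinsics"]),np.array(p["dist_coeffs"]),np.array(p["xyz"]),R.from_rotvec(p["orientation"]).as_matrix()
def px2w(n,uv,z):
    K,d,c,M=cam(n);q=cv2.undistortPoints(np.array([[uv]],float),K,d)[0,0]
    r=M@np.array([q[0],q[1],1]);return c+r*(z-c[2])/r[2]
def w2px(n,P):
    K,d,c,M=cam(n);return cv2.projectPoints(np.atleast_2d(P).astype(float),cv2.Rodrigues(M.T)[0],-M.T@c,K,d)[0][:,0]
def blobs(im,lo,hi,box,mn=4):
    h=cv2.cvtColor(im,cv2.COLOR_RGB2HSV);m=cv2.inRange(h,lo,hi);x0,y0,x1,y1=box
    k=np.zeros_like(m);k[y0:y1,x0:x1]=m[y0:y1,x0:x1]
    n,l,s,c=cv2.connectedComponentsWithStats(k);return [(s[i,4],c[i].round(2)) for i in range(1,n) if s[i,4]>=mn]
E
python3 - <<'E'
from h import *
im=get_image("top")
a=cv2.resize(im[150:246,245:340],None,fx=6,fy=6,interpolation=cv2.INTER_CUBIC)
b=cv2.resize(im[230:275,375:420],None,fx=5,fy=5,interpolation=cv2.INTER_CUBIC)
o=np.zeros((576,800,3),np.uint8);o[:576,:570]=a;o[:225,575:800]=b
si=get_image("side");c=cv2.resize(si[175:245,222:322],None,fx=2.25,fy=2.25,interpolation=cv2.INTER_CUBIC);o[240:240+c.shape[0],575:575+c.shape[1]]=c
cv2.imwrite("pics/crop1.png",o[:,:,::-1])
bx=(255,150,330,246)
for nm,n,box in(("t","top",bx),("s","side",(222,175,322,245))):
    i=im if n=="top" else si
    for q,lo,hi in(("red",(0,120,60),(6,255,255)),("red2",(174,120,60),(180,255,255)),("or",(7,120,100),(20,255,255)),("gr",(40,80,40),(90,255,255))):
        for s,c in blobs(i,lo,hi,box): print(n,q,s,c,px2w(n,c,.055).round(4))
for s,c in blobs(im,(100,100,40),(130,255,255),(375,230,420,275)): print("blue",s,c,px2w("top",c,.03).round(4))
for n,i,box in(("top",im,(280,222,310,245)),("side",si,(300,188,316,206))):
    for s,c in blobs(i,(0,0,0),(180,255,50),box): print("knob",n,s,c,px2w(n,c,.08).round(4))
E
```

```text
top or 7 [270.   209.29] [0.571  0.0395 0.055 ]
top gr 6 [307.  209.5] [ 0.5698 -0.0562  0.055 ]
side red 7 [281.43 203.29] [ 0.5692 -0.0254  0.055 ]
side or 12 [281.5 220. ] [0.5713 0.0415 0.055 ]
side gr 8 [280.5 196.5] [ 0.5708 -0.0543  0.055 ]
blue 80 [398.52 252.68] [ 0.456 -0.298  0.03 ]
knob side 33 [307.55 196.88] [ 0.5007 -0.0195  0.08  ]
```

View pics/crop1.png

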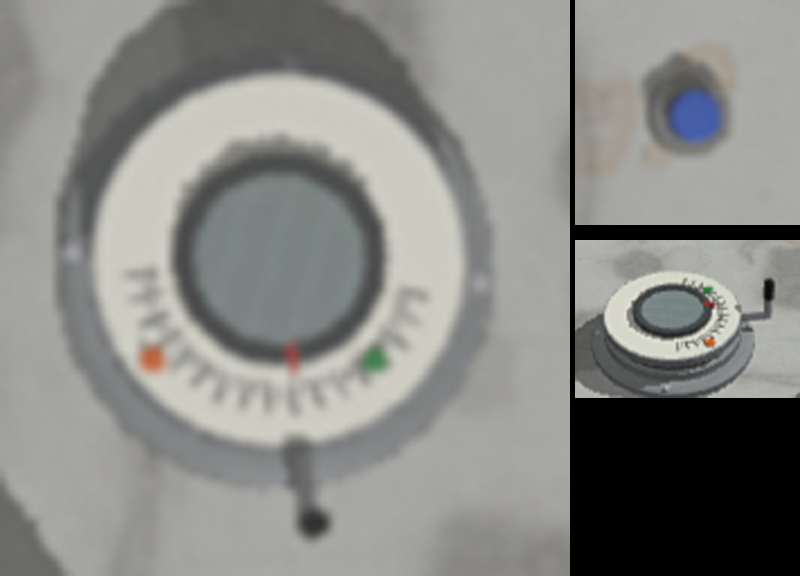

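The crop confirms the larger stand, with its red pointer at crop (292,358), the orange dot at (152,360), the green dot at (376,358) and the knob at (313,521). The blue button in its grey housing is at top pixel (398.5,252.7). Next I fit the drum axis and work out the angles.

```bash
cat >> h.py <<'E'
from scipy.optimize import least_squares
def tri(pt,ps):
    f=lambda X:np.r_[(w2px("top",X)[0]-pt),(w2px("side",X)[0]-ps)]
    r=least_squares(f,[.5,0,.05]);return r.x,np.abs(r.fun).max()
def wcen(w):
    y,x=np.mgrid[:w.shape[0],:w.shape[1]];return np.array([(x*w).sum(),(y*w).sum()])/w.sum()
def soft(im,box,f):
    x0,y0,x1,y1=box;return wcen(f(im[y0:y1,x0:x1].astype(float)).clip(0))+[x0,y0]
gr=lambda a:a[...,1]-np.maximum(a[...,0],a[...,2])-8
og=lambda a:a[...,0]-a[...,2]-40
E
python3 - <<'E'
from h import *
im=get_image("top");si=get_image("side")
# drum top white: contour, in world at z=.052
m=(im.min(2)>165).astype(np.uint8);k=np.zeros_like(m);k[155:232,255:330]=m[155:232,255:330]
cs=max(cv2.findContours(k,cv2.RETR_EXTERNAL,cv2.CHAIN_APPROX_NONE)[0],key=cv2.contourArea)
W=np.array([px2w("top",p[0],.052)[:2] for p in cv2.convexHull(cs)])
r=least_squares(lambda q:np.hypot(*(W-q[:2]).T)-q[2],[.6,0,.08],loss="soft_l1",f_scale=.001)
c=r.x[:2];print("axis",r.x)
g=soft(im,(300,202,314,217),gr);o=soft(im,(263,202,277,217),og)
rd=soft(im,(288,203,300,216),lambda a:a[...,0]-a[...,1]-25)
kn=soft(im,(288,230,304,245),lambda a:90-a.max(2))
for n,p,z in(("green",g,.055),("orange",o,.055),("ptr",rd,.061),("knob",kn,.087)):
    w=px2w("top",p,z)[:2];v=w-c;print(n,p,w,"r",np.hypot(*v),"ang deg",np.degrees(np.arctan2(-v[1],-v[0])))
gs=soft(si,(274,191,286,200),gr);print("green tri",tri(g,gs))
ks=soft(si,(302,190,314,204),lambda a:60-a.max(2));print("knob tri",tri(kn,ks))
bl=lambda a:a[...,2]-a[...,0]-40
bt=soft(im,(388,240,412,265),bl);bs=soft(si,(303,148,326,168),bl);print("btn",bt,bs,tri(bt,bs))
print(R.from_rotvec(observe()["ee_rot"]).as_matrix().round(3))
E
```

```text
axis [ 0.61359672 -0.01559509  0.07927462]
green [306.96059113 209.62807882] [ 0.56947196 -0.05611356] r 0.059906102187077384 ang deg 42.560348747509906
orange [269.98174707 209.51108214] [0.57040507 0.039529  ] r 0.07002987690565995 ang deg -51.92005457677894
ptr [293.28699552 209.09865471] [ 0.570667   -0.02042551] r 0.043200624344162566 ang deg 6.419873906901516
knob [296.69590643 236.63157895] [ 0.49944418 -0.02704565] r 0.11472540090097799 ang deg 5.728138268767476
green tri (array([ 0.56964283, -0.05622934,  0.05356721]), np.float64(0.030204579992187064))
knob tri (array([ 0.49971467, -0.02782181,  0.07307322]), np.float64(0.027712738145908133))
btn [398.64122548 252.88148347] [314.31318052 155.94641834] (array([ 0.45543921, -0.30144142,  0.01785974]), np.float64(0.09200966474685401))
[[-0.975  0.222 -0.   ]
 [ 0.222  0.975 -0.001]
 [-0.    -0.001 -1.   ]]
```

```bash
python3 -m jog '[34,-0.68,-0.75,0,0, 34,-0.68,-0.75,0,0, 34,-0.68,-0.75,0,0, 34,-0.68,-0.75,0,0, 34,-0.68,-0.75,0,0, 34,-0.68,-0.75,0,0, 34,-0.68,-0.75,0,0, 34,-0.68,-0.75,0,0, 34,-0.68,-0.75,0,0, 34,-0.68,-0.75,0,0, 34,-0.68,-0.75,0,0, 34,-0.68,-0.75,0,0, 34,-0.68,-0.75,0,0, 34,-0.68,-0.75,0,0, 34,0,0,0,-1, 34,0,0,0,-1, 34,0,0,0,-1, 34,0,0,0,0]'
cat > st.py <<'E'
from h import *
import sys
def rel(tgt,ang):
    s=observe();M=R.from_rotvec(s["ee_rot"]).as_matrix();p=s["position"]
    a=np.degrees(np.arctan2(-M[1,0],-M[0,0]))
    print("t",round(s["clock"],2),"pos",p.round(4),"a",a.round(2),"tool shift units",(M.T@(np.array(tgt)-p)/.04).round(3),"turn",round((a-ang)/6,2),"F",s["force"].round(2),"w",round(s["width"]*91.8,1))
rel(eval(sys.argv[1]),float(sys.argv[2]))
E
python3 st.py '[.4994,-.0270,.094]' 5.7
```

```text
clock: 1.8
position: [0.424, 0.0973, 0.2499]
ee_rot: [-0.16, 3.133, 0.01]
force: [0.9, 0.6, -0.2]
width: 0.368
t 1.8 pos [0.424  0.0973 0.2499] a 5.86 tool shift units [-1.54  -3.307  3.886] turn 0.03 F [ 0.93  0.55 -0.19] w 33.8
```

```bash
python3 -m jog '[34,-0.385,-0.825,0.3,0, 34,-0.385,-0.825,0.3,0, 34,-0.385,-0.825,0.3,0, 34,-0.385,-0.825,0.3,0, 34,0,0,0.3,0, 34,0,0,0,0, 34,0,0,0,0]'
python3 st.py '[.4994,-.0270,.094]' 5.7
```

```text
clock: 2.38
position: [0.5033, -0.0298, 0.1883]
ee_rot: [-0.135, 3.129, 0.012]
force: [0.2, 0.1, 0.7]
width: 0.368
t 2.38 pos [ 0.5033 -0.0298  0.1883] a 4.94 tool shift units [0.114 0.061 2.357] turn -0.13 F [0.18 0.09 0.71] w 33.8
```

```bash
python3 -m jog '[34,0.11,0.06,0.45,-0.1, 34,0,0,0.45,0, 34,0,0,0.45,0, 34,0,0,0.45,0, 34,0,0,0.45,0, 34,0,0,0.1,0, 34,0,0,0,0]'
python3 st.py '[.4994,-.0270,.094]' 5.7
python3 - <<'E'
from h import *
im=get_image("top");si=get_image("side")
a=cv2.resize(im[160:250,250:350],None,fx=4,fy=4,interpolation=cv2.INTER_CUBIC)
b=cv2.resize(si[160:250,240:340],None,fx=4,fy=4,interpolation=cv2.INTER_CUBIC)
cv2.imwrite("pics/c2.png",np.hstack([a,b])[:,:,::-1])
E
```

```text
clock: 2.97
position: [0.501, -0.0171, 0.0971]
ee_rot: [-0.152, 3.121, 0.021]
force: [0.4, -1.2, -0.5]
width: 0.375
t 2.97 pos [ 0.501  -0.0171  0.0971] a 5.59 tool shift units [ 0.066 -0.244  0.073] turn -0.02 F [ 0.39 -1.22 -0.5 ] w 34.4
```

View pics/c2.png

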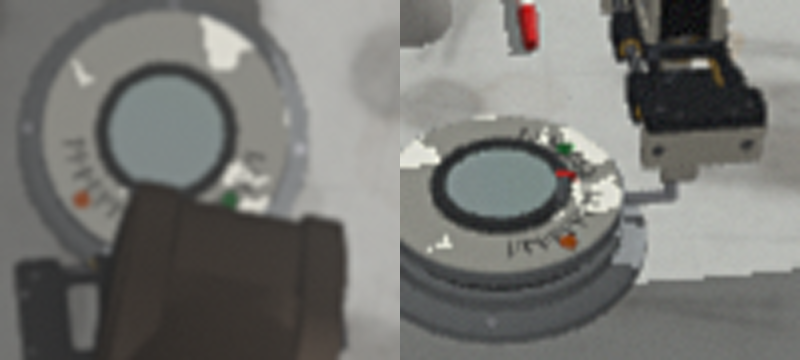

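```bash
python3 -m jog '[34,0.07,-0.24,0.05,0, 22,0,0,0,0, 20,0,0,0,0, 20,0,0,0,0, 20,0,-0.1,0,-0.33, 20,0,-0.1,0,-0.33, 20,0,-0.1,0,-0.33, 20,0,-0.1,0,-0.33, 20,0,-0.1,0,-0.33, 20,0,-0.1,0,-0.33, 20,0,-0.1,0,-0.33, 20,0,-0.1,0,-0.33, 20,0,0,0,0]'
python3 st.py '[.5290,-.0934,.094]' 42.6
```

```text
clock: 4.15
position: [0.5089, -0.0581, 0.1013]
ee_rot: [-0.599, 3.056, 0.021]
force: [0.2, -0.9, 0.3]
width: 0.218
t 4.15 pos [ 0.5089 -0.0581  0.1013] a 22.18 tool shift units [-0.126 -1.007  0.178] turn -3.4 F [ 0.17 -0.86  0.28] w 20.0
```

```bash
python3 -m jog '[20,0,-0.1,0.04,-0.33, 20,0,-0.1,0.04,-0.33, 20,0,-0.1,0.04,-0.33, 20,0,-0.1,0.04,-0.33, 20,0,-0.1,0.04,-0.33, 20,0,-0.1,0.04,-0.33, 20,0,-0.1,0.04,-0.33, 20,0,0,0,0, 20,0,0,0,0]'
python3 st.py '[.5290,-.0934,.094]' 42.6
python3 - <<'E'
from h import *
im=get_image("top");si=get_image("side")
a=cv2.resize(im[160:250,250:350],None,fx=4,fy=4,interpolation=cv2.INTER_CUBIC)
b=cv2.resize(si[160:250,240:340],None,fx=4,fy=4,interpolation=cv2.INTER_CUBIC)
cv2.imwrite("pics/c3.png",np.hstack([a,b])[:,:,::-1])
E
```

```text
clock: 4.9
position: [0.5224, -0.0806, 0.0913]
ee_rot: [-0.962, 2.958, 0.02]
force: [1.0, 0.6, -0.5]
width: 0.217
t 4.9 pos [ 0.5224 -0.0806  0.0913] a 36.04 tool shift units [ 0.053 -0.354 -0.07 ] turn -1.09 F [ 0.97  0.57 -0.46] w 19.9
```

View pics/c3.png

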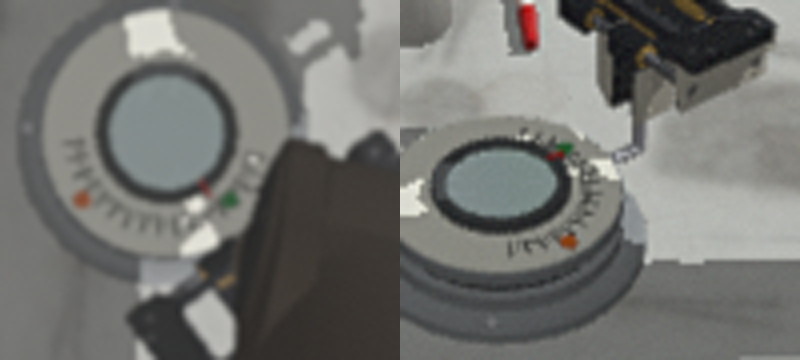

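The crop shows the pointer at crop (205,188), still short of the green dot at (231,200), and the finger on the post. I refine the angles now, including a check of the axis from the dark ring.

```bash
cat > ang.py <<'E'
from h import *
im=get_image("top");si=get_image("side")
m=(im.max(2)<92).astype(np.uint8);k=np.zeros_like(m);k[172:214,268:316]=m[172:214,268:316]
# ring outer edge by radial subpixel profile from rough centre (z=.061)
g=im.astype(float).mean(2);c0=np.array([.6136,-.0156]);E=[]
for t in np.radians(np.arange(0,360,4)):
    rr=np.arange(.030,.043,.0004);P=np.c_[c0[0]+rr*np.cos(t),c0[1]+rr*np.sin(t),np.full(len(rr),.060)]
    u=w2px("top",P).astype(np.float32);v=cv2.remap(g.astype(np.float32),u[:,0:1],u[:,1:2],cv2.INTER_LINEAR).ravel()
    i=np.argmin(np.gradient(v));  E.append(P[i,:2])
E=np.array(E);r=least_squares(lambda q:np.hypot(*(E-q[:2]).T)-q[2],[.6136,-.0156,.036],loss="soft_l1",f_scale=.0005)
print("filter-edge axis",r.x.round(4), "rms",np.sqrt(np.mean(r.fun**2)).round(5))
rel=lambda w,c:np.degrees(np.arctan2(c[1]-w[1],c[0]-w[0])).round(2)
red=lambda a:a[...,0]-np.maximum(a[...,1],a[...,2])-25
def find(i,n,f,z,box):
    p=soft(i,box,f);return p,px2w(n,p,z)[:2]
for n,i,bg,br in(("top",im,(300,202,314,217),(286,198,316,214)),("side",si,(272,190,287,203),(270,192,290,210))):
    pg,wg=find(i,n,gr,.055,bg)
    # red: exclude orange by box
    p,w=find(i,n,red,.061,br)
    for nm,c in(("drum",(.6136,-.0156)),("ring",r.x[:2])):
        print(n,nm,"green",pg.round(1),rel(wg,c),"r",np.hypot(*(wg-c[:2])).round(4),"ptr",p.round(1),rel(w,c),"r",np.hypot(*(w-c[:2])).round(4))
E
python3 ang.py
```

```text
filter-edge axis [ 0.6131 -0.0153  0.0371] rms 0.00065
top drum green [306.9 209.5] 42.66 r 0.0597 ptr [300.7 206.4] 33.44 r 0.0433
top ring green [306.9 209.5] 43.2 r 0.0595 ptr [300.7 206.4] 34.14 r 0.0431
side drum green [281.  196.4] 41.54 r 0.059 ptr [278.6 198.4] 32.2 r 0.0438
side ring green [281.  196.4] 42.08 r 0.0588 ptr [278.6 198.4] 32.88 r 0.0435
```

```bash
python3 -m jog '[20,0,-0.07,0,-0.25, 20,0,-0.07,0,-0.25, 20,0,-0.07,0,-0.25, 20,0,-0.07,0,-0.25, 20,0,-0.07,0,-0.25, 20,0,0,0,0, 20,0,0,0,0]'
python3 st.py '[.5329,-.0952,.094]' 44.7; python3 ang.py
```

```text
clock: 5.68
position: [0.5311, -0.0911, 0.0914]
ee_rot: [-1.177, 2.88, 0.018]
force: [-0.9, 0.2, 0.1]
width: 0.216
t 5.68 pos [ 0.5311 -0.0911  0.0914] a 44.45 tool shift units [ 0.038 -0.104 -0.067] turn -0.04 F [-0.91  0.24  0.12] w 19.9
filter-edge axis [ 0.6134 -0.0153  0.0369] rms 0.00062
top drum green [306.8 209.8] 41.89 r 0.0599 ptr [301.8 204.8] 40.06 r 0.0419
top ring green [306.8 209.8] 42.23 r 0.06 ptr [301.8 204.8] 40.55 r 0.0419
side drum green [281.1 196.7] 40.47 r 0.0584 ptr [276.9 197.6] 39.54 r 0.0424
side ring green [281.1 196.7] 40.83 r 0.0584 ptr [276.9 197.6] 40.03 r 0.0424
```

```bash
python3 -m jog '[20,0.02,-0.05,0,-0.02, 20,0.02,-0.04,0,-0.02, 20,0,0,0,0, 20,0,0,0,0]'
python3 st.py '[.5329,-.0952,.094]' 44.7; python3 ang.py
python3 -m jog '[26,0,0.05,0,0, 34,0,0.05,0,0, 34,0,0,0,0, 34,0,0,-0.4,0, 34,0,0,-0.6,0, 34,0,0,-0.8,0, 34,0,0,-0.8,0, 34,0.8,0,-0.6,0, 34,0.9,0,-0.2,0, 34,0.9,0,0,0, 34,0.9,0,0,0, 34,0,0,0,0]'
python3 - <<'E'
from h import *
im=get_image("top");si=get_image("side")
a=cv2.resize(im[160:250,250:350],None,fx=4,fy=6,interpolation=cv2.INTER_CUBIC)
b=cv2.resize(si[160:250,240:340],None,fx=4,fy=6,interpolation=cv2.INTER_CUBIC)
cv2.imwrite("pics/c4.png",np.hstack([a,b])[:,:,::-1])
E
python3 ang.py
```

```text
clock: 6.12
position: [0.5325, -0.0945, 0.0914]
ee_rot: [-1.183, 2.878, 0.019]
force: [-0.1, 1.2, 0.3]
width: 0.219
t 6.12 pos [ 0.5325 -0.0945  0.0914] a 44.69 tool shift units [ 0.004 -0.019 -0.066] turn -0.0 F [-0.1   1.23  0.34] w 20.1
filter-edge axis [ 0.6134 -0.0153  0.0371] rms 0.0006
top drum green [306.8 209.8] 42.01 r 0.06 ptr [302. 204.] 42.48 r 0.0404
top ring green [306.8 209.8] 42.34 r 0.06 ptr [302. 204.] 42.98 r 0.0405
side drum green [281.  196.5] 41.28 r 0.0587 ptr [276.6 197.3] 41.67 r 0.0426
side ring green [281.  196.5] 41.62 r 0.0587 ptr [276.6 197.3] 42.15 r 0.0427
clock: 7.22
position: [0.4256, -0.1941, 0.2294]
ee_rot: [-1.185, 2.878, 0.014]
force: [-0.1, -0.6, -0.3]
width: 0.371
filter-edge axis [ 0.6136 -0.015   0.0368] rms 0.00061
top drum green [307.  209.6] 42.56 r 0.0599 ptr [302.3 204.5] 42.1 r 0.0419
top ring green [307.  209.6] 43.0 r 0.0603 ptr [302.3 204.5] 42.73 r 0.0423
side drum green [281.  196.4] 41.5 r 0.0588 ptr [276.7 197.2] 41.51 r 0.043
side ring green [281.  196.4] 41.96 r 0.0592 ptr [276.7 197.2] 42.13 r 0.0434
```

View pics/c4.png

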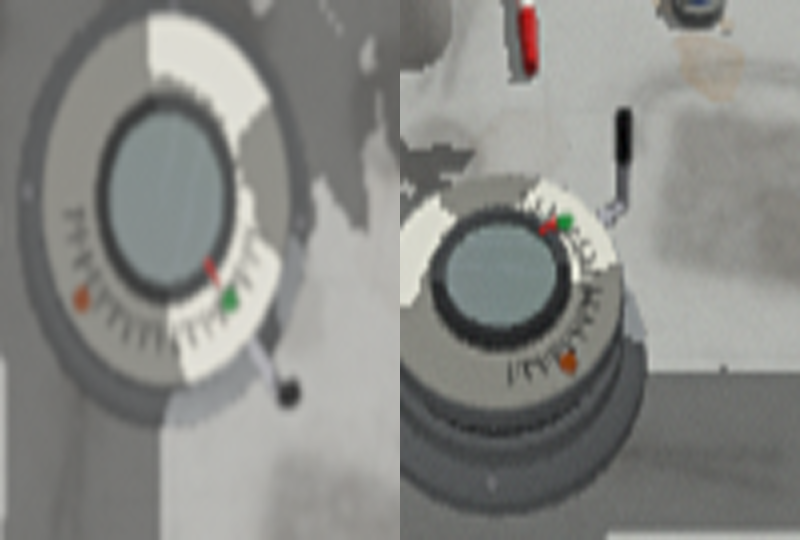

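The view is now clear. The pointer at crop (211,272) is in line with the green dot at (231,299), and the knob at (288,393) is on the same line; both cameras agree to about 0.5°. I cross-check with the knob and work out the button move.

```bash
python3 - <<'E'
from h import *
im=get_image("top");si=get_image("side")
kt=soft(im,(316,219,329,232),lambda a:75-a.max(2));ks=soft(si,(391,0,392,1),lambda a:a[...,0]+1)
k2=px2w("top",kt,.085)[:2];k1=np.array([.49944,-.02705])
ksid=soft(si,(291,176,301,190),lambda a:60-a.max(2));X,e=tri(kt,ksid);print("knob",kt,k2,"tri",X.round(4),e.round(3))
d=k2-k1;m=(k1+k2)/2;n=np.array([-d[1],d[0]])/np.hypot(*d);h=np.sqrt(.115**2-d@d/4)
for s in(1,-1):
    c=m+s*h*n
    if c[0]>.55: print("axis from knobs",c.round(4))
g=px2w("top",(306.97,209.6),.055)[:2]
for c in((.6136,-.0156),c if c[0]>.55 else m+h*n,(.6133,-.0153)):
    f=lambda w:np.degrees(np.arctan2(c[1]-w[1],c[0]-w[0])).round(2);print("green",f(g),"knob",f(k2))
E
python3 st.py '[.4552,-.300,.060]' 44.7
```

```text
knob [321.80536913 225.29530201] [ 0.52755926 -0.09092153] tri [ 0.5284 -0.0922  0.073 ] 0.157
axis from knobs [ 0.6138 -0.0148]
green 42.62 knob 41.2
green 43.03 knob 41.42
green 43.03 knob 41.41
t 7.52 pos [ 0.4319 -0.1859  0.2288] a 45.66 tool shift units [ 1.77  -2.404  4.167] turn 0.16 F [-0.01  0.19 -0.76] w 33.7
```

The pointer, the knob and the finger geometry all put the ring within about 0.5° of green, so I leave it. Next is the button, with the fingers closed.

```bash
python3 -m jog '[0,0.59,-0.8,0,0, 0,0.59,-0.8,0,0, 0,0.59,-0.8,0,0, 0,0,0,0.8,0, 0,0,0,0.8,0, 0,0,0,0.8,0, 0,0,0,0.8,0, 0,0,0,0,0, 0,0,0,0,0]' 10
python3 st.py '[.4552,-.3010,.045]' 44.7
```

```text
clock: 8.27
position: [0.4551, -0.243, 0.0929]
ee_rot: [-1.235, 2.86, 0.016]
force: [0.8, -1.0, 0.8]
width: 0.007
t 8.27 pos [ 0.4551 -0.243   0.0929] a 46.71 tool shift units [ 1.086 -0.995  1.167] turn 0.34 F [ 0.77 -1.03  0.82] w 0.6
```

```bash
python3 -m jog '[0,0.5,-0.5,0,0, 0,0.5,-0.5,0,0, 0,0,0,0,0, 0,0,0,0,0]'
python3 st.py '[.4552,-.3010,.045]' 44.7
```

```text
clock: 8.6
position: [0.4622, -0.2971, 0.0968]
ee_rot: [-1.252, 2.851, 0.014]
force: [1.0, 1.0, 1.0]
width: 0.004
t 8.6 pos [ 0.4622 -0.2971  0.0968] a 47.4 tool shift units [0.228 0.066 1.289] turn 0.45 F [1.04 0.96 1.  ] w 0.4
```

```bash
python3 -m jog '[0,0.2,0.06,0.4,0, 0,0.03,0,0.4,0, 0,0,0,0.3,0, 0,0,0,0,0, 0,0,0,0,0]'
python3 st.py '[.4552,-.3010,.045]' 44.7
python3 - <<'E'
from h import *
im=get_image("top");si=get_image("side")
b=cv2.resize(si[120:190,270:360],None,fx=7,fy=7,interpolation=cv2.INTER_CUBIC)
cv2.imwrite("pics/c5.png",b[:,:,::-1])
E
```

```text
clock: 9.02
position: [0.4613, -0.3005, 0.0588]
ee_rot: [-1.256, 2.843, -0.001]
force: [0.5, 0.1, -0.5]
width: 0.003
t 9.02 pos [ 0.4613 -0.3005  0.0588] a 47.69 tool shift units [0.122 0.108 0.341] turn 0.5 F [ 0.53  0.09 -0.46] w 0.3
```

View pics/c5.png

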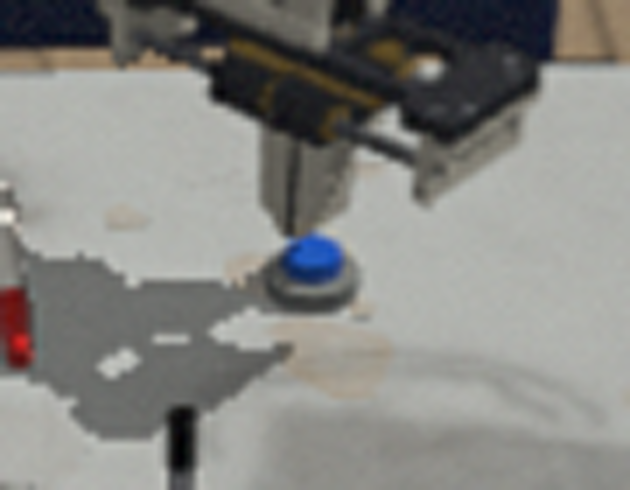

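The side crop shows the closed fingertips just above the blue button at (312,258), slightly to the +x side, and the button standing proud of its housing. I centre the fingertips and lower them.

```bash
python3 -m jog '[0,0.15,0.12,0,0, 0,0.03,0.02,0.08,0, 0,0,0,0.08,0, 0,0,0,0,0]'
python3 st.py '[.4552,-.3010,.045]' 44.7
python3 -m jog '[0,0,0,0.07,0, 0,0,0,0.07,0]'
python3 st.py '[.4552,-.3010,.045]' 44.7
```

```text
clock: 9.45
position: [0.4527, -0.3022, 0.054]
ee_rot: [-1.257, 2.841, -0.005]
force: [0.3, 0.7, 0.5]
width: 0.007
t 9.45 pos [ 0.4527 -0.3022  0.054 ] a 47.75 tool shift units [-0.057 -0.021  0.228] turn 0.51 F [0.31 0.7  0.48] w 0.6
clock: 9.62
position: [0.453, -0.3026, 0.0486]
ee_rot: [-1.256, 2.841, -0.006]
force: [0.4, -0.2, -0.6]
width: 0.004
t 9.62 pos [ 0.453  -0.3026  0.0486] a 47.72 tool shift units [-0.063 -0.012  0.091] turn 0.5 F [ 0.38 -0.18 -0.59] w 0.3
```

```bash
for i in 1 2 3; do python3 -m jog '[0,0,0,0.05,0]' >/dev/null; python3 st.py '[.4552,-.3010,.045]' 44.7; done
for i in 1 2 3; do python3 -m jog '[0,0,0,0.06,0]' >/dev/null; python3 st.py '[.4552,-.3010,.045]' 44.7; done
```

```text
t 9.7 pos [ 0.4531 -0.3026  0.0462] a 47.71 tool shift units [-0.064 -0.012  0.033] turn 0.5 F [-0.52  0.25  2.2 ] w 0.7
t 9.78 pos [ 0.4531 -0.3026  0.044 ] a 47.71 tool shift units [-0.065 -0.012 -0.023] turn 0.5 F [-1.15  0.57  3.01] w 0.6
t 9.87 pos [ 0.4532 -0.3026  0.0418] a 47.71 tool shift units [-0.066 -0.012 -0.078] turn 0.5 F [-0.75  0.85  4.17] w 0.4
t 9.95 pos [ 0.4532 -0.3027  0.0402] a 47.7 tool shift units [-0.068 -0.009 -0.117] turn 0.5 F [-12.8    5.42  52.37] w 0.4
t 10.03 pos [ 0.4533 -0.3027  0.04  ] a 47.7 tool shift units [-0.067 -0.008 -0.122] turn 0.5 F [-15.56   7.36  59.38] w 0.4
t 10.12 pos [ 0.4533 -0.3027  0.0403] a 47.7 tool shift units [-0.066 -0.01  -0.115] turn 0.5 F [-14.     7.07  47.44] w 0.7
```

The force rose on the spring to about 4 N, then hit a hard stop near tip z 0.015, so the button is fully down. I raise the arm and clear the area.

```bash
python3 -m jog '[0,0,0,-0.1,0, 0,0,0,-0.3,0, 0,0,0,-0.6,0, 0,0,0,-0.9,0, 0,0,0,-0.9,0, 0,0,0,-0.9,0, 0,0.8,0,-0.5,0, 0,0.8,0,0,0, 0,0,0,0,0, 0,0,0,0,0, 0,0,0,0,0]'
python3 st.py '[.4552,-.3010,.045]' 44.7; python3 ang.py
python3 - <<'E'
from h import *
im=get_image("top");si=get_image("side")
a=cv2.resize(im[110:290,120:440],None,fx=2.5,fy=2.5,interpolation=cv2.INTER_CUBIC)
cv2.imwrite("pics/c6.png",a[:,:,::-1])
bl=lambda a:a[...,2]-a[...,0]-40
bt=soft(im,(388,240,412,265),bl);bs=soft(si,(303,148,326,168),bl);print("btn",bt,bs)
E
```

```text
clock: 11.03
position: [0.4092, -0.3475, 0.2103]
ee_rot: [-1.253, 2.846, -0.013]
force: [-0.0, -0.2, -0.1]
width: 0.0
t 11.03 pos [ 0.4092 -0.3475  0.2103] a 47.56 tool shift units [-1.527  0.023  4.175] turn 0.48 F [-0.   -0.24 -0.13] w 0.0
filter-edge axis [ 0.6136 -0.0156  0.0369] rms 0.00074
top drum green [306.9 209.6] 42.61 r 0.0597 ptr [302.3 204.6] 41.91 r 0.0423
top ring green [306.9 209.6] 42.63 r 0.0597 ptr [302.3 204.6] 41.94 r 0.0423
side drum green [280.9 196.5] 41.37 r 0.0583 ptr [276.6 197.2] 41.63 r 0.0428
side ring green [280.9 196.5] 41.39 r 0.0582 ptr [276.6 197.2] 41.66 r 0.0428
btn [398.64289264 252.87052684] [314.31134793 155.94182028]
```

View pics/c6.png

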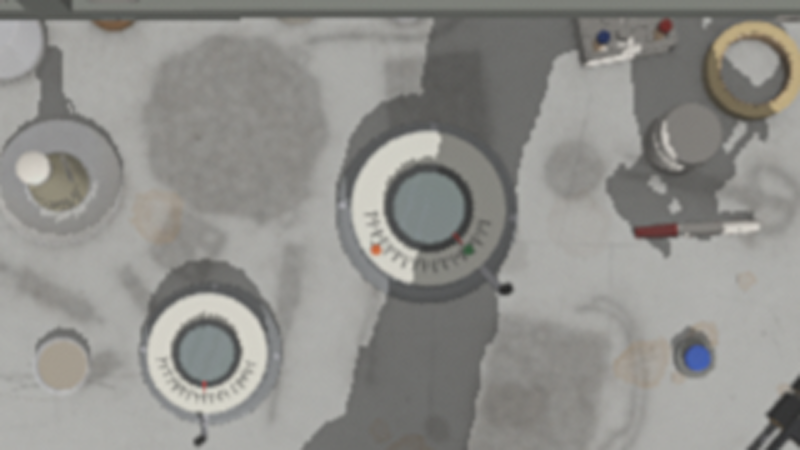

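The ring is still on the green dot and the button is back up at its original pixels. The dish, jar and pen are where they were, and the arm is clear. I hand in.

```bash
python3 -c "
from cell import *
print(sign_off())"
```

```text
the job is handed in; nothing more can be done
None
```

I pushed the larger stand's lever around its arc until the red pointer lined up with the green dot. Then I pressed the blue button fully down, let it go, backed the arm off and handed in at about 11 s of the 48 s allowed.

- **Ring angle:** in the last check the pointer was 0.7° short of green in the top camera and 0.25° past it in the side camera. An earlier reading from the knob put it 0.7–1.6° short, depending on the height assumed for it. I took the ring as on the dot within about 0.5° and did not nudge it further.
- **Button:** the force rose on the spring to about 4 N over roughly 6 mm, then hit a hard stop. The fingertips pressed harder there than I meant, about 59 N vertically (roughly 62 N in all). That is below the 120 N wrist limit. The 40 N limit is for the arm and the gripper's body; I took it not to cover the fingertips. After release the button was back at its original pixels.
- **Other objects:** the petri dish, jar and pen looked unmoved in the last top picture. I judged that by eye and did not measure it.

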